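# Pull the grinder's fuse carrier

### The job

Isolate the bench grinder: take the steel keeper bar by its red fin off the grey fuse base and lay it, fin up and let go, in both forks of the blue bar rest. Then pinch the fuse carrier's two yellow side catches together between the fingers while it is still seated, pull it straight up out of the base, and finish while still holding it there by its squeezed catches, upright, with its underside at least 6 cm above the top of the grey block and touching nothing else. Do not disturb the other things on the bench.

Things in the scene. Friction and masses are not known exactly. Their poses are not given: they have to be found in the camera images.
- fuse_base: Grey fixed block 140 (x) x 68 (y) x 40 mm high. Origin: centre of its underside. Middle socket 53 (x) x 43 (y) mm, floor 10 mm above the bench, holds the carrier. Two steel posts (10 x 32 mm, tops 107 mm above the bench) stand at x = +-62 mm, each with an upward U notch, 16 mm wide in y, floor 94 mm above the bench. Cable gland sticks out 20 mm at +x.
- carrier: Black fuse carrier 50 (x) x 40 (y) x 80 mm high, 0.2 kg, seated upright in the socket, axes as the base's. Origin: centre of its underside (10 mm above the bench when seated). Teeth on its yellow sprung catches at +y and -y hook under lips in the socket: it cannot be pulled out unless both are pushed in. 1.5 mm play all round; leaves the socket after rising 30 mm.
- catch_left (a joint): How far the +y catch is pushed in toward the carrier's middle, m: 0 = sprung out (locked), 0.008 = fully in; the tooth is free of the lip from about 0.0055. The spring pushes back with 4 N at 0 and 7 N fully in.
- catch_right (a joint): The same for the -y catch, which is pushed in toward +y.
- catch_left_pad (a point): Centre of the outer face of the yellow +y catch pad, 28 (x) x 26 mm high, 55 mm above the carrier's underside (65 mm above the bench when seated), 30 mm from its middle in y when out. The two pads measure 60 mm over their outer faces when out, 44 mm fully in.
- catch_right_pad (a point): The same point on the -y catch pad.
- keeper: Steel bar 170 mm long (x), 12 x 12 mm, with a red upright grip fin at its middle, 40 (x) x 12 (y) mm, from 12 to 46 mm above the bar's underside. 0.25 kg. Origin: centre of the bar's underside. At the start it lies along the base's x axis in the notches of the two posts, 4 mm above the carrier's top, barring it.
- bar_rest: Blue fixed rest: foot plate 150 (x) x 60 (y) x 8 mm, two posts at x = +-60 mm (10 x 32 mm, tops 73 mm above the bench) with upward U notches, 16 mm wide in y and flared, floor 60 mm above the bench. Origin: centre of the foot's underside. The bar lies along its x axis, either way round.
- spanner_1: Bystander: steel combination spanner, 160 mm long, 7 mm high, lying between the two places. Origin: centre of its underside.
- tape_roll: Bystander: black tape roll, 62 mm across, 19 mm high. Origin: centre of its underside.
- bearing: Bystander: steel bearing, 52 mm across, 15 mm high. Origin: centre of its underside.
- piston: Bystander: light alloy piston, 62 mm across, 60 mm high. Origin: centre of its underside.
- oil_bottle_b: Bystander: tan and black oil bottle, 76 mm across, 202 mm high. Origin: centre of its underside.
Not all that is in view belongs to the job. Of the things that look like the bar_rest, the smaller one is meant.

How it is judged:
On the way, in this order (a step that is already met when the one before it is completed fails the run):
1. the keeper bar lies let go, fin up, in both forks of the blue rest (x of keeper in the frame of bar_rest between -0.02 and 0.02 m and y of keeper in the frame of bar_rest between -0.005 and 0.005 m and z of keeper in the frame of bar_rest between 0.055 and 0.065 m and angle between the x axis of keeper and the x axis of bar_rest, either way round below 0.08 rad and angle between keeper's own z axis and vertical below 0.15 rad and contact force between keeper and the arm below 0.2 N and contact force between keeper and the fingers below 0.2 N and linear speed of keeper below 0.02 m/s), for 0.3 s.
2. both catches are pinched in while the carrier is still seated (value of joint each of catch_left, catch_right above 0.0055 m and contact force between carrier and the fingers above 2 N and z of carrier in the frame of fuse_base below 0.02 m and horizontal distance between carrier and fuse_base below 0.008 m), for 0.1 s.
At the end, for the whole second after the job is handed in: Carrier held by the fingers, both catches in over 5.5 mm, underside over 55 mm above the block top, within 15 deg of upright, still, touching no base, rest or bar. Bar untouched at rest in both notches of the rest: 20 mm along, 5 mm across and in height, 0.08 rad in line, 0.15 rad fin up (all of step 1 and value of joint each of catch_left, catch_right above 0.0055 m and contact force between carrier and the fingers above 2 N and z of carrier in the frame of fuse_base above 0.095 m and angle between carrier's own z axis and vertical below 0.26 rad and linear speed of carrier below 0.03 m/s and contact force between carrier and fuse_base below 0.1 N and contact force between carrier and bar_rest below 0.1 N and contact force between carrier and keeper below 0.1 N); the arm keeps its last pose, push and grip.
It fails at once if a bystander was moved by more than 2 cm (distance of any of spanner_1, tape_roll, bearing, piston, oil_bottle_b from where it was at the start of the episode above 0.02 m).
It also fails if it takes over 53 s, if anything falls off the work surface, if the arm or the gripper's body presses on something with over 40 N, if the wrist force passes 120 N, or if a joint passes its speed limit or range.

### The arm

A 6-joint arm with a two-finger parallel gripper is mounted at the origin on a cart in front of the work surface, level with it; the furniture and walls round the work are solid. World frame = base frame: x ahead of the robot, y to its left, z up, the work surface at z = 0. Lengths are in m, angles in rad, forces in N, time in s.
With the tool pointing down it reaches from about 0.35 to 0.725 m from the base axis. Payload 4.3 kg.
Tool frame: the origin (TCP) lies between the finger pads; the fingertips stand 14 mm ahead of it and the grasp point (between the pads) lies 5 mm behind it; z points along the fingers, y is the line along which they close (so a half turn about z gives the same grasp; the last joint's range is limited). The gripper opens to 85 mm and grips with 20 to 120 N. Pads are 22 mm wide; open, the fingers measure 114 mm over their backs; the gripper's body (76 mm by 85 mm) begins 54 mm behind the grasp point. The pads swing forward as they close: fully open they stand 13 mm farther back than shut.
Start: joints at [-1.224, 0.377, 0.081, 1.274, 0, 1.46], TCP at [0.254, -0.516, 0.245] pointing down, gripper open.
Joint ranges: [-2.72, 2.72], [-0.84, 1.66], [-1.02, 1.22], [-1.77, 2.12], [-1.37, 1.28], [-3.14, 3.14]. Speed limits (rad/s): [2.57, 2.57, 3.14, 3.14, 3.14, 3.14].

### API

Orientations are given as a unit quaternion [w, x, y, z].
In Python, from station import r gives the robot as it stands.
- The arm moves only by the tool play_rows, never from a script. Its argument "motion" is a list that holds one entry, the list of rows, each a list of 7 numbers: the shift along the world's x, y, z in cm, then the turn, a rotation vector about the world's x, y, z in degrees, then the gripper command: -1 is fully open, 1 is shut, values between are in proportion. A call has 1 to 20 rows; each row shifts and turns the commanded pose from where the row before left it; what a row does not reach is not made up. A row lasts 1/8 s, in which the tool goes at most 62.5 mm and 10.7 degrees, less where a joint would pass 70% of its speed; a pose out of reach is approached as far as the arm can. A call is refused whole if a number of a shift passes 6.25 or a number of a turn 10.7, either way. A call with a gripper value outside its range is refused whole. The fingers move at their own pace and stop on an object; "squeeze" is the grip in N (left out, the last holds). Time passes only in rows, so rows that do not move let the fingers close. It gives the time, the measured TCP pose, the force, the opening and the grip force at its end, in the units of the state.
- r.read_state(): the state, without advancing time (a new reading comes with each control period).
- r.get_image(name): name is "scene" or "top" or "wrist"; returns the picture (480x640x3 uint8, red, green, blue); there is no depth.
- r.camera_model(name): a dict with "fx", "fy", "cx", "cy" (pixels), "extrinsics" (4x4, takes a point from camera to world coordinates). Camera axes: x right, y down, z forward; pixel columns grow to the right and rows downward; lengths in m; the calibration is good to about 2 mm. A picture is of the moment at which its call begins: read the wrist's pose just before it. camera_model takes no time and is no camera call; for the wrist camera it gives the pose at the moment of the call.
- r.job_done(): hands the job in; it is judged then, once.
The state is a dict: "time": time; "q": joint angles; "qd": joint speeds; "joint_torque": joint torques, N m; "eef_pos": TCP position; "eef_rot": TCP orientation; "force": force on the tool from outside, world axes, zero at the start; "wrist_torque": the same for the moment, N m; "grip_width": finger opening in m; "finger_force": force on a finger pad.
Only numpy, scipy, OpenCV 4.12 (cv2) and the standard library are available. Lean on these libraries where they do the work, as an engineer would, in place of code of your own. Each camera call takes 0.05 s, during which the arm holds its last target. There are 200 camera calls.

## Working session

There is one attempt and no reset: what is moved stays moved. The work goes in short steps, Python scripts to look and compute and a tool call to move; the robot and the scene stay as the last step left them, time stands still between calls to the robot, and variables do not carry over. Pictures are saved under pics/ and viewed, at most 10 in all, crops included, and the job is handed in when it is done.

Besides the shell and the picture viewer there is one more tool, called after "Call:" as name([rows], argument=value, ...), one row to a line, values as JSON. play_rows: Moves the arm, as the interface text tells. Its arguments: {"type":"object","properties":{"motion":{"type":"array"},"squeeze":{"type":"number"}},"required":["motion"]}

```bash
mkdir -p pics; ls; python3 - <<'E'
from station import r
import cv2, numpy as np
np.set_printoptions(precision=4,suppress=True)
for n in("top","scene"):
    im=r.get_image(n); cv2.imwrite(f"pics/{n}0.png",im[:,:,::-1])
    m=r.camera_model(n); print(n,{k:m[k] for k in("fx","fy","cx","cy")}); print(np.array(m["extrinsics"]))
s=r.read_state(); print(s["time"],s["eef_pos"],s["eef_rot"],s["grip_width"])
E
```

```text
pics
top {'fx': 469.7896761661615, 'fy': 469.7896761661615, 'cx': 323.5793492527503, 'cy': 239.7869689846009}
[[-0.2052 -0.9489  0.2397  0.1923]
 [-0.9787  0.1985 -0.0519  0.1301]
 [ 0.0016 -0.2453 -0.9695  1.4601]
 [ 0.      0.      0.      1.    ]]
scene {'fx': 578.8872064228717, 'fy': 578.8872064228717, 'cx': 321.80476805535295, 'cy': 235.34674866706737}
[[-0.8514 -0.3369  0.402   0.0045]
 [-0.5245  0.5526 -0.6477  0.8727]
 [-0.0039 -0.7623 -0.6472  0.9212]
 [ 0.      0.      0.      1.    ]]
0.1 [ 0.2534 -0.5155  0.2444] [-0.0009  0.974   0.2264 -0.0001] 0.08531801708511418
```

View pics/top0.png

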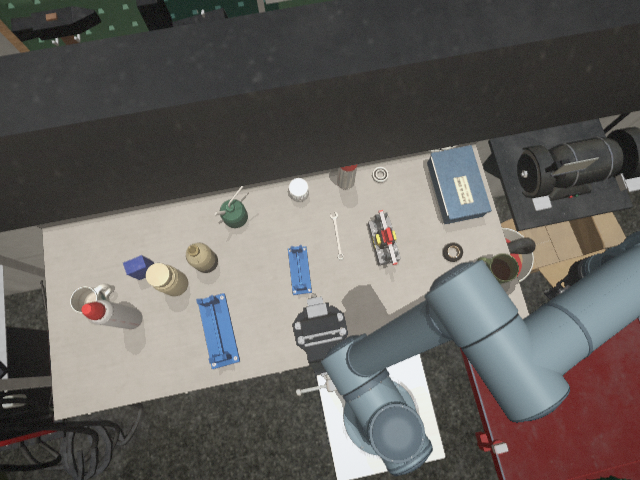

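View pics/scene0.png

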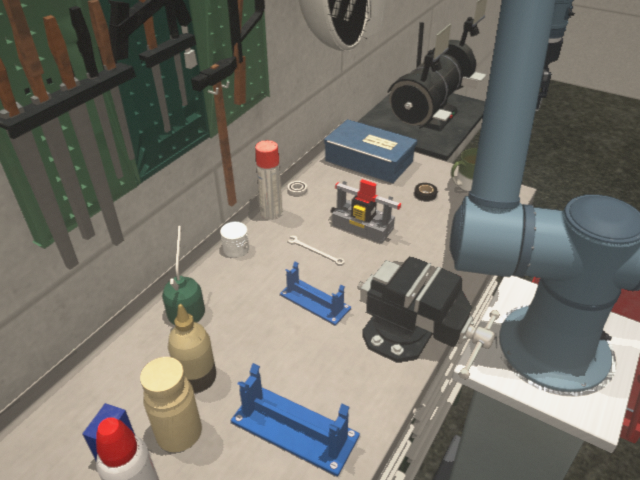

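The top view shows the fuse base near (384,238) and the small blue rest near (300,270), with a vise at (320,325) and the spanner between them at (337,236). The larger rest at (218,330) is the decoy. I'll enlarge both parts to get exact points.

```bash
python3 - <<'E'
import cv2, numpy as np
t=cv2.imread("pics/top0.png"); s=cv2.imread("pics/scene0.png")
a=cv2.resize(t[200:275,355:415],None,fx=6.6,fy=6.6,interpolation=cv2.INTER_CUBIC)   # 396x495
b=cv2.resize(t[235:310,275:335],None,fx=6.6,fy=6.6,interpolation=cv2.INTER_CUBIC)
cv2.imwrite("pics/topcrop.png",np.hstack([a,b]))
c=cv2.resize(s[170:250,320:410],None,fx=4.4,fy=4.4,interpolation=cv2.INTER_CUBIC)
d=cv2.resize(s[255:335,270:360],None,fx=4.4,fy=4.4,interpolation=cv2.INTER_CUBIC)
cv2.imwrite("pics/scenecrop.png",np.hstack([c,d])); print(a.shape,c.shape)
E
```

```text
(495, 396, 3) (352, 396, 3)
```

View pics/topcrop.png

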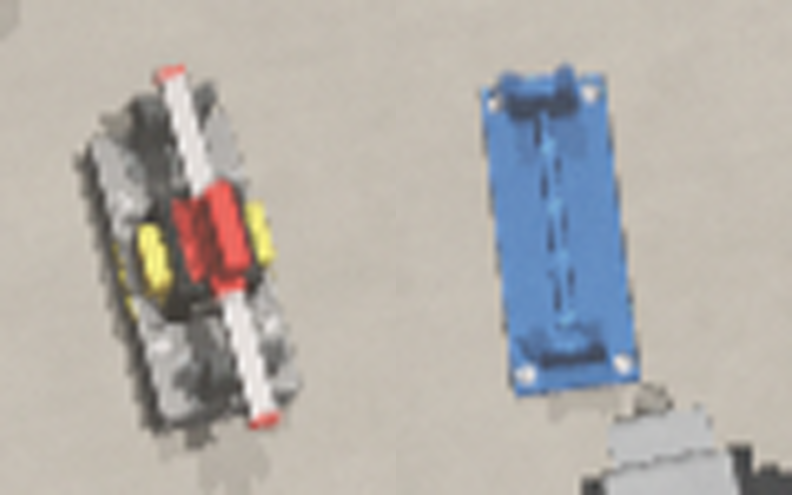

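View pics/scenecrop.png

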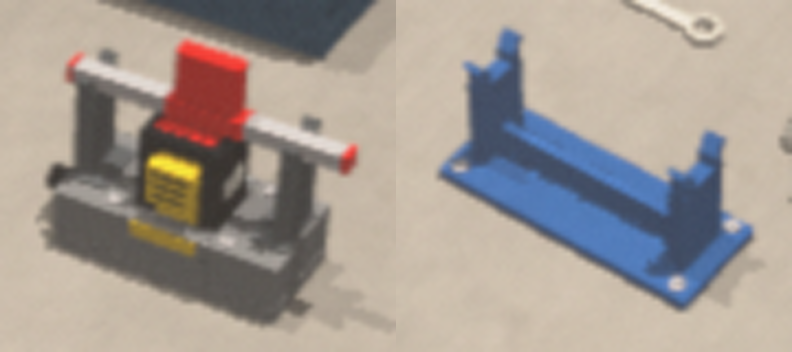

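The crops show the keeper's red ends at (172,72) and (264,420) in the top crop, and at (75,68) and (348,158) in the scene crop. The rest's foot corners are clear in both views. I'll convert these to world positions and check them against the given sizes.

```bash
cat > h.py <<'E'
from station import r
import numpy as np, cv2
np.set_printoptions(precision=4,suppress=True)
def ray(n,uv,m=None):
    m=m or r.camera_model(n); E=np.array(m["extrinsics"])
    d=np.array([(uv[0]-m["cx"])/m["fx"],(uv[1]-m["cy"])/m["fy"],1.])
    return E[:3,3],E[:3,:3]@d
def atz(n,uv,z,m=None):
    o,d=ray(n,uv,m); return o+d*(z-o[2])/d[2]
def proj(n,P,m=None):
    m=m or r.camera_model(n); E=np.linalg.inv(np.array(m["extrinsics"]))
    P=np.atleast_2d(P)@E[:3,:3].T+E[:3,3]
    return np.c_[P[:,0]/P[:,2]*m["fx"]+m["cx"],P[:,1]/P[:,2]*m["fy"]+m["cy"]]
E
python3 - <<'E'
from h import *
cr=lambda p,o,k:((p[0]+.5)/k-.5+o[0],(p[1]+.5)/k-.5+o[1])
def line(a,b,t): 
    d=(a-b)[:2]; print(t,"mid",(a+b)/2,"len",np.hypot(*d),"yaw",np.degrees(np.arctan2(d[1],d[0])))
A=(355,200);B=(275,235);C=(320,170);D=(270,255)
T=lambda p,z,o=A:atz("top",cr(p,o,6.6),z)
S=lambda p,z,o=C:atz("scene",cr(p,o,4.4),z)
line(T((171,70),.104),T((264,423),.104),"keeper top")
line(S((73,68),.1),S((350,158),.1),"keeper scene")
print("fintop", T((229,238),.140), S((213,52),.140))
c=[T(p,.008,B) for p in((86,92),(209,78),(242,382),(120,396))]
line((c[0]+c[1])/2,(c[2]+c[3])/2,"rest top"); line((c[0]+c[3])/2,(c[1]+c[2])/2,"rest w")
e=[S(p,.008,D) for p in((44,174),(287,308),(356,230))]
line(e[0],e[1],"rest scene"); line(e[1],e[2],"w"); print("mid",(e[0]+e[2])/2)
g=[T(p,.04) for p in((95,140),(160,420),(298,385))]
line(g[0],g[1],"base L");line(g[1],g[2],"base w");print("mid",(g[0]+g[2])/2)
print("vise near", [atz("top",p,.09) for p in((308,303),(328,303),(295,318),(345,305))])
E
```

```text
keeper top mid [ 0.4984 -0.1309  0.104 ] len 0.16884256567017059 yaw 0.6596198296036894
keeper scene mid [ 0.5006 -0.1319  0.1   ] len 0.16720638606418747 yaw 1.91285092592892
fintop [ 0.4918 -0.1299  0.14  ] [ 0.4997 -0.1316  0.14  ]
rest top mid [0.4706 0.1468 0.008 ] len 0.1476774430833099 yaw -4.9314667846461955
rest w mid [0.4706 0.1468 0.008 ] len 0.05852632784922618 yaw 84.80308208987321
rest scene mid [0.4731 0.1809 0.008 ] len 0.14731601677819206 yaw -4.629464107911182
w mid [0.398 0.157 0.008] len 0.05991770878282634 yaw 86.82779985703264
mid [0.4714 0.151  0.008 ]
base L mid [ 0.5052 -0.0978  0.04  ] len 0.13883252260386805 yaw -0.5800723387411881
base w mid [ 0.4373 -0.1307  0.04  ] len 0.0671891908266809 yaw 92.5572574237146
mid [ 0.5067 -0.1314  0.04  ]
vise near [array([0.3548, 0.1401, 0.09  ]), array([0.3428, 0.0832, 0.09  ]), array([0.3201, 0.1854, 0.09  ]), array([0.327, 0.036, 0.09 ])]
```

Call:
play_rows([
  [[2.7, 4.3, 0, 0, 0, -2.8, -1], [2.7, 4.3, 0, 0, 0, -2.8, -1], [2.7, 4.3, 0, 0, 0, -2.8, -1], [2.7, 4.3, 0, 0, 0, -2.8, -1], [2.7, 4.3, 0, 0, 0, -2.8, -1], [2.7, 4.3, 0, 0, 0, -2.8, -1], [2.7, 4.3, 0, 0, 0, -2.8, -1], [2.7, 4.3, 0, 0, 0, -2.8, -1], [2.7, 4.0, 0, 0, 0, -2.8, -1], [0, 0, 0, 0, 0, 0, -1], [0, 0, 0, 0, 0, 0, -1]],
], squeeze=60)

```text
time: 1.48
eef_pos: [0.4962, -0.1322, 0.2449]
eef_rot: [0.0, 1.0, 0.009, -0.001]
force: [0.2, 0.4, -0.1]
grip_width: 0.0851
finger_force: 0.0
```

```bash
python3 - <<'E'
from h import *
import pickle
m=r.camera_model("wrist"); im=r.get_image("wrist"); s=r.read_state()
cv2.imwrite("pics/w1.png",im[:,:,::-1]); pickle.dump(m,open("w1.pkl","wb"))
print(s["time"],s["eef_pos"],s["eef_rot"],s["force"],s["q"]); print(np.array(m["extrinsics"]),m["fx"],m["cx"],m["cy"])
E
```

```text
1.525 [ 0.496  -0.1327  0.245 ] [ 0.0001  1.      0.0082 -0.0005] [-0.294  -0.2419 -0.706 ] [-0.3847  0.2526 -0.0941  1.2249 -0.0006  2.7406]
[[ 0.0176 -0.9621 -0.272   0.5648]
 [-0.9998 -0.017  -0.0045 -0.1313]
 [-0.0003  0.2721 -0.9623  0.3741]
 [ 0.      0.      0.      1.    ]] 340.65303098790343 319.80972473077503 239.9270072424899
```

View pics/w1.png

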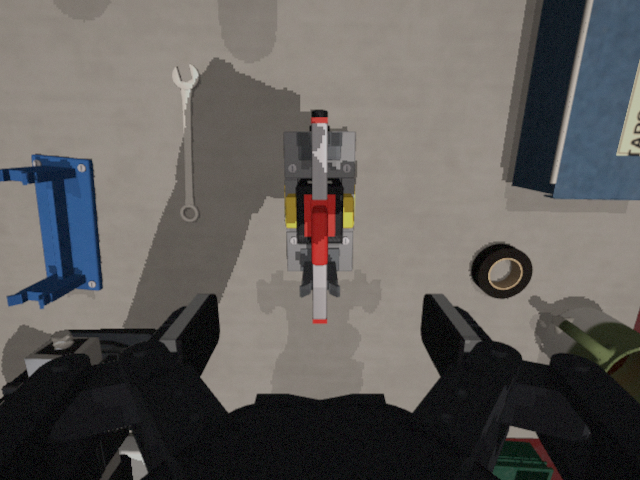

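The wrist view shows the keeper from (319,118) to (320,320), the yellow pads' outer edges at columns 285 and 355 near row 211, and the rest's right foot corners at (92,160) and (101,288).

```bash
python3 - <<'E'
from h import *
import pickle
m=pickle.load(open("w1.pkl","rb")); im=cv2.imread("pics/w1.png").astype(int)
b,g,rr=im[...,0],im[...,1],im[...,2]
red=(rr>110)&(g<60)&(b<60); yel=(rr>120)&(g>90)&(b<60)
def bb(k,x0,x1,y0,y1):
    ys,xs=np.nonzero(k[y0:y1,x0:x1]); return xs.min()+x0,xs.max()+x0,ys.min()+y0,ys.max()+y0,xs.mean()+x0,ys.mean()+y0
F=bb(red,300,345,112,135); N=bb(red,300,345,310,330); print("caps",F,N)
L=bb(yel,280,312,185,240); R=bb(yel,330,362,185,240); print("pads",L,R)
f=atz("wrist",((F[0]+F[1])/2,F[3]),.106,m); n=atz("wrist",((N[0]+N[1])/2,N[2]),.106,m)
print("caps inner",f,n,(f+n)/2,np.degrees(np.arctan2(f[1]-n[1],f[0]-n[0])),np.linalg.norm(f-n))
for row in (260,290): 
    k=np.nonzero((red|((rr>130)))[row,300:340])[0]+300; print(row,k.min(),k.max(),atz("wrist",((k.min()+k.max())/2,row),.14 if row==260 else .106,m))
l=atz("wrist",(L[0]-.5,(L[2]+L[3])/2),.075,m); q=atz("wrist",(R[1]+.5,(R[2]+R[3])/2),.075,m); print("pads",l,q,(l+q)/2,np.linalg.norm(l-q))
for p in ((92,160),(101,288),(35,155)): print("rest corner",atz("wrist",p,.008,m))
E
```

```text
caps (np.int64(311), np.int64(326), np.int64(117), np.int64(122), np.float64(315.7083333333333), np.float64(118.75)) (np.int64(314), np.int64(325), np.int64(320), np.int64(322), np.float64(319.5), np.float64(321.0))
pads (np.int64(285), np.int64(296), np.int64(197), np.int64(227), np.float64(290.40384615384613), np.float64(209.8846153846154)) (np.int64(343), np.int64(353), np.int64(197), np.int64(220), np.float64(348.5592105263158), np.float64(204.8815789473684))
caps inner [ 0.5803 -0.13    0.106 ] [ 0.4161 -0.1335  0.106 ] [ 0.4982 -0.1318  0.106 ] 1.252251847873927 0.16418636673180154
260 312 339 [ 0.4836 -0.1368  0.14  ]
290 313 325 [ 0.4446 -0.1326  0.106 ]
pads [ 0.5056 -0.1007  0.075 ] [ 0.5098 -0.1621  0.075 ] [ 0.5077 -0.1314  0.075 ] 0.06152466451958091
rest corner [0.5441 0.1071 0.008 ]
rest corner [0.3987 0.1205 0.008 ]
rest corner [0.5482 0.1658 0.008 ]
```

Call:
play_rows([
  [[0.3, 0.1, -3.0, 0, 0, 0.2, -1], [0, 0, -3.0, 0, 0, 0, -1], [0, 0, -3.0, 0, 0, 0, -0.3], [0, 0, -2.3, 0, 0, 0, 0], [0, 0, -1.0, 0, 0, 0, 0], [0, 0, 0, 0, 0, 0, 1], [0, 0, 0, 0, 0, 0, 1], [0, 0, 0, 0, 0, 0, 1], [0, 0, 0, 0, 0, 0, 1], [0, 0, 0, 0, 0, 0, 1]],
], squeeze=60)

```text
time: 2.78
eef_pos: [0.5003, -0.1315, 0.1233]
eef_rot: [0.001, 1.0, 0.01, 0.001]
force: [-2.3, -1.1, 5.2]
grip_width: 0.011
finger_force: 59.6
```

Call:
play_rows([
  [[0, 0, 2.0, 0, 0, 0, 1], [0, 0, 3.0, 0, 0, 0, 1], [0, 0, 3.5, 0, 0, 0, 1], [0, 1.0, 2.0, 0, 0, 0, 1], [-0.4, 3.0, 0, 0, 0, -0.9, 1], [-0.4, 4.0, 0, 0, 0, -0.9, 1], [-0.4, 4.5, 0, 0, 0, -0.9, 1], [-0.4, 4.5, 0, 0, 0, -0.9, 1], [-0.4, 4.5, 0, 0, 0, -0.9, 1], [-0.4, 3.5, 0, 0, 0, -0.9, 1], [-0.4, 2.0, 0, 0, 0, -0.8, 1], [0, 0.9, -1.0, 0, 0, 0, 1], [0, 0, -1.0, 0, 0, 0, 1], [0, 0, 0, 0, 0, 0, 1], [0, 0, 0, 0, 0, 0, 1]],
])

```text
time: 4.65
eef_pos: [0.4707, 0.0798, 0.2072]
eef_rot: [-0.028, 1.0, 0.001, -0.001]
force: [-0.0, -0.2, -2.3]
grip_width: 0.0111
finger_force: 58.9
```

```bash
python3 - <<'E'
from h import *
import pickle
m=r.camera_model("wrist"); im=r.get_image("wrist"); s=r.read_state()
cv2.imwrite("pics/w2.png",im[:,:,::-1]); pickle.dump(m,open("w2.pkl","wb"))
print(s["time"],s["eef_pos"],s["eef_rot"],s["force"],s["grip_width"])
E
```

```text
4.7 [0.4709 0.0799 0.2074] [-0.0275  0.9996  0.0008 -0.0003] [ 0.3426  0.0155 -1.9252] 0.011164633728592416
```

View pics/w2.png

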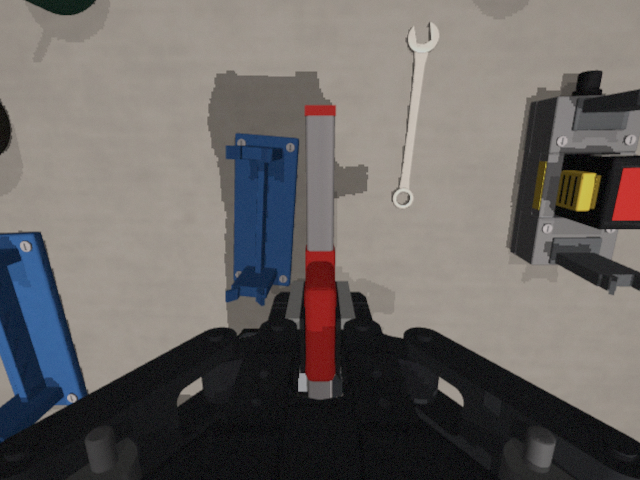

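The arm stopped short at y=0.080 with a 3° tilt because joint 6 hit its range end. The bar may lie either way round, so I'll make a half turn here and then correct the tilt.

Call:
play_rows([
  [[0, 0, 1, 0, 0, 5, 1], [0, 0, 1, 0, 0, 10, 1], [0, 0, 0, 0, 0, 10, 1], [0, 0, 0, 0, 0, 10, 1], [0, 0, 0, 0, 0, 10, 1], [0, 0, 0, 0, 0, 10, 1], [0, 0, 0, 0, 0, 10, 1], [0, 0, 0, 0, 0, 10, 1], [0, 0, 0, 0, 0, 10, 1], [0, 0, 0, 0, 0, 10, 1], [0, 0, 0, 0, 0, 10, 1], [0, 0, 0, 0, 0, 10, 1], [0, 0, 0, 0, 0, 10, 1], [0, 0, 0, 0, 0, 10, 1], [0, 0, 0, 0, 0, 10, 1], [0, 0, 0, 0, 0, 10, 1], [0, 0, 0, 0, 0, 10, 1], [0, 0, 0, 0, 0, 10, 1], [0, 0, 0, 0, 0, 0, 1]],
])

```text
time: 7.08
eef_pos: [0.4709, 0.0802, 0.2277]
eef_rot: [-0.0, 0.044, 0.999, -0.027]
force: [0.5, -0.3, -1.9]
grip_width: 0.0108
finger_force: 58.9
```

```bash
cat >> h.py <<'E'
from scipy.spatial.transform import Rotation as Ro
def err(pos,yaw):
    """shift (cm) and turn (deg, world) to TCP pos, tool down with tool-x at yaw deg"""
    s=r.read_state(); a=np.radians(yaw)/2; q=s["eef_rot"]
    T=Ro.from_quat([np.cos(a),np.sin(a),0,0]); c=Ro.from_quat([q[1],q[2],q[3],q[0]])
    print("t",s["time"],"pos",np.array(s["eef_pos"]),"shift cm",(np.array(pos)-s["eef_pos"])*100,"turn deg",np.degrees((T*c.inv()).as_rotvec()),"F",np.array(s["force"]),"q",np.array(s["q"]),s["grip_width"])
E
python3 - <<'E'
from h import *
import pickle
m=pickle.load(open("w2.pkl","rb"))
# rest in w2: foot corners and post tops
for p,z in(((234,134),.008),((299,138),.008),((289,286),.008)): print(p,atz("wrist",p,z,m))
err((.471,.147,.2),175)
E
```

```text
(234, 134) [0.5479 0.1711 0.008 ]
(299, 138) [0.5443 0.1101 0.008 ]
(289, 286) [0.3957 0.1229 0.008 ]
t 7.075 pos [0.4709 0.0802 0.2277] shift cm [ 0.0143  6.6816 -2.7729] turn deg [ 3.1368 -0.1837  0.0044] F [ 0.5263 -0.2613 -1.9309] q [ 0.0698  0.1971 -0.2121  1.1687 -0.0544  0.1573] 0.010843022744876293
```

Call:
play_rows([
  [[0, 1.5, -0.4, 3.1, 0, 0, 1], [0, 2.5, -1.0, 0, 0, 0, 1], [0.1, 2.0, -1.0, 0, 0, 0, 1], [0, 0.7, -0.4, 0, 0, 0, 1], [0, 0, 0, 0, 0, 0, 1], [0, 0, 0, 0, 0, 0, 1]],
])

```text
time: 7.82
eef_pos: [0.472, 0.1466, 0.1997]
eef_rot: [-0.002, 0.043, 0.999, -0.001]
force: [0.0, -0.2, -1.8]
grip_width: 0.0111
finger_force: 59.0
```

```bash
python3 - <<'E'
from h import *
import pickle
m=r.camera_model("wrist"); im=r.get_image("wrist")
cv2.imwrite("pics/w3.png",im[:,:,::-1]); pickle.dump(m,open("w3.pkl","wb"))
err((.472,.147,.2),175.1)
E
```

```text
t 7.875 pos [0.472  0.1466 0.1998] shift cm [-0.0022  0.0396  0.0182] turn deg [ 0.0576 -0.1834  0.0538] F [ 0.3069 -0.7739 -2.1893] q [ 0.173   0.2367 -0.2338  1.1036 -0.0004  0.2594] 0.011091798126090695
```

View pics/w3.png

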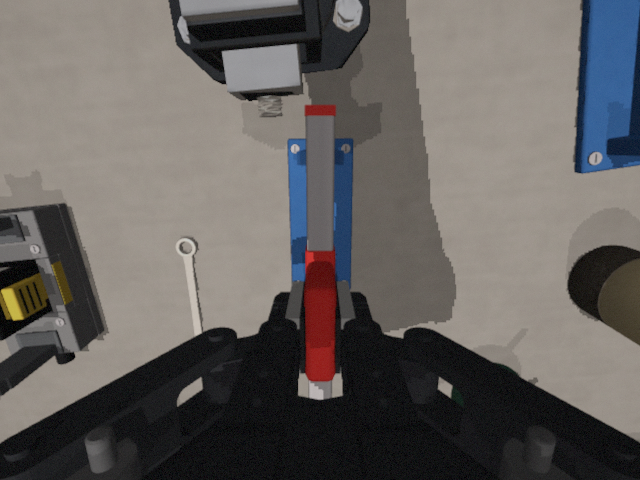

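The bar's centreline (column 320) lies over the rest's foot (columns 289–353, screws at 295 and 346), so it is aligned to within 1 mm. Next I lower it.

Call:
play_rows([
  [[0, 0, -3.0, 0, 0, 0, 1], [0, 0, -3.0, 0, 0, 0, 1], [0, 0, -2.5, 0, 0, 0, 1], [0, 0, -1.2, 0, 0, 0, 1], [0, 0, -0.6, 0, 0, 0, 1], [0, 0, -0.4, 0, 0, 0, 1], [0, 0, -0.3, 0, 0, 0, 1], [0, 0, 0, 0, 0, 0, 1], [0, 0, 0, 0, 0, 0, 1]],
])

```text
time: 9.0
eef_pos: [0.472, 0.1472, 0.0897]
eef_rot: [-0.002, 0.043, 0.999, -0.0]
force: [0.7, -0.6, -1.6]
grip_width: 0.0113
finger_force: 59.1
```

Call:
play_rows([
  [[0, 0, -0.05, 0, 0, 0, 1], [0, 0, 0, 0, 0, 0, 0.4], [0, 0, 0, 0, 0, 0, 0.2], [0, 0, 0, 0, 0, 0, 0.2], [0, 0, 1.0, 0, 0, 0, 0.2], [0, 0, 3.0, 0, 0, 0, 0.2], [0, 0, 4.0, 0, 0, 0, 0.2], [0, 0, 4.0, 0, 0, 0, 0.2], [0, 0, 2.0, 0, 0, 0, -0.5], [0, 0, 0, 0, 0, 0, -1], [0, 0, 0, 0, 0, 0, -1]],
])

```text
time: 10.38
eef_pos: [0.4713, 0.147, 0.2282]
eef_rot: [-0.002, 0.043, 0.999, -0.001]
force: [0.1, -1.4, -0.4]
grip_width: 0.0847
finger_force: 0.0
```

```bash
python3 - <<'E'
from h import *
import pickle
m=r.camera_model("wrist"); im=r.get_image("wrist"); pickle.dump(m,open("w4.pkl","wb"))
sc=r.get_image("scene")
o=np.zeros((480,800,3),np.uint8); o[:,:400]=cv2.resize(im[:,120:520],(400,480)); o[:400,400:]=cv2.resize(sc[230:340,250:360],(400,400),interpolation=cv2.INTER_CUBIC)
cv2.imwrite("pics/w4.png",o[:,:,::-1]); cv2.imwrite("pics/w4full.png",im[:,:,::-1])
err((.499,-.1315,.2),180+1.2-0)
E
```

```text
t 10.475 pos [0.4708 0.147  0.2276] shift cm [  2.821  -27.8464  -2.7557] turn deg [ 0.0929 -0.3647  6.0839] F [ 0.3252 -0.3257 -0.0661] q [ 0.174   0.2237 -0.1775  1.1762 -0.0001  0.2592] 0.08528082110386886
```

View pics/w4.png

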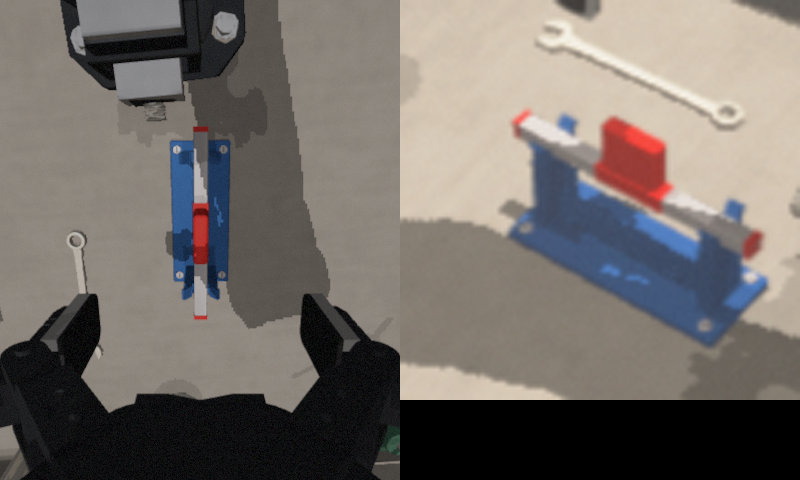

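The bar lies in both forks, fin up and released. Its cap ends in the wrist crop extend past the foot evenly at both ends. Now I go back over the carrier.

Call:
play_rows([
  [[0.3, -2.5, 0, 0, 0, 0.6, -1], [0.4, -4.5, 0, 0, 0, 1.1, -1], [0.4, -5.0, 0, 0, 0, 1.1, -1], [0.4, -5.0, 0, 0, 0, 1.1, -1], [0.5, -5.0, 0, 0, 0, 1.1, -1], [0.5, -4.0, 0, 0, 0, 1.1, -1], [0.3, -1.8, 0, 0, 0, 0, -1], [0, 0, 0, 0, 0, 0, -1], [0, 0, 0, 0, 0, 0, -1]],
])

```text
time: 11.6
eef_pos: [0.4993, -0.1296, 0.2285]
eef_rot: [-0.002, -0.011, 1.0, -0.0]
force: [0.4, 0.7, -0.5]
grip_width: 0.085
finger_force: 0.0
```

```bash
python3 - <<'E'
from h import *
import pickle
m=r.camera_model("wrist"); im=r.get_image("wrist"); pickle.dump(m,open("w5.pkl","wb"))
cv2.imwrite("pics/w5.png",im[:,:,::-1])
err((.499,-.1315,.2),181.2)
E
```

```text
t 11.65 pos [ 0.4994 -0.1294  0.2286] shift cm [-0.0403 -0.2061 -2.8647] turn deg [ 0.0314 -0.2583 -0.1134] F [ 0.2753 -0.3832  0.3364] q [-0.3754  0.2662 -0.1186  1.1899 -0.0022 -0.3983] 0.08531225870957454
```

View pics/w5.png

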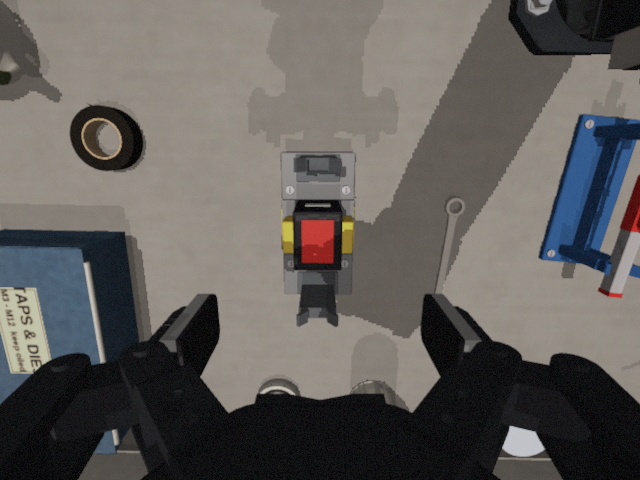

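The carrier's red top label spans about (300–335, 219–263) and the yellow pads' outer edges are at columns 282 and 355. I'll measure both.

```bash
python3 - <<'E'
from h import *
import pickle
m=pickle.load(open("w5.pkl","rb")); im=cv2.imread("pics/w5.png").astype(int)
b,g,rr=im[...,0],im[...,1],im[...,2]
red=(rr>110)&(g<80)&(b<80); yel=(rr>110)&(g>90)&(b<70)
def bb(k,x0,x1,y0,y1):
    ys,xs=np.nonzero(k[y0:y1,x0:x1]); return xs.min()+x0,xs.max()+x0,ys.min()+y0,ys.max()+y0
R=bb(red,290,345,205,275); print(R, atz("wrist",((R[0]+R[1])/2,(R[2]+R[3])/2),.09,m))
L=bb(yel,275,299,205,265);Q=bb(yel,338,362,205,265);print(L,Q)
for a in(.078,.065):
    l=atz("wrist",(L[0]-.5,(L[2]+L[3])/2),a,m);q=atz("wrist",(Q[1]+.5,(Q[2]+Q[3])/2),a,m);print(a,l,q,(l+q)/2,np.linalg.norm(l-q))
# base block top corners z=.04
for p in((281,152),(355,152)): print(atz("wrist",p,.04,m))
# predicted pixels for a model at (.499,-.1315), yaw 1.2
for c in((.499,-.1315),(.503,-.1315)):
    y=np.radians(1.2);A=np.array([[np.cos(y),-np.sin(y)],[np.sin(y),np.cos(y)]])
    P=[(-.07,-.034,.04),(-.07,.034,.04),(-.025,-.02,.09),(.025,.02,.09),(0,-.03,.078),(0,.03,.078)]
    print(proj("wrist",[[*(A@p[:2]+c),p[2]] for p in P],m))
E
```

```text
(np.int64(301), np.int64(333), np.int64(220), np.int64(262)) [ 0.5061 -0.1319  0.09  ]
(np.int64(282), np.int64(293), np.int64(221), np.int64(252)) (np.int64(342), np.int64(353), np.int64(221), np.int64(252))
0.078 [ 0.5062 -0.1622  0.078 ] [ 0.5048 -0.101   0.078 ] [ 0.5055 -0.1316  0.078 ] 0.06122857399449432
0.065 [ 0.5097 -0.1636  0.065 ] [ 0.5082 -0.0996  0.065 ] [ 0.5089 -0.1316  0.065 ] 0.06407099024201722
[ 0.4373 -0.1662  0.04  ]
[ 0.4358 -0.0994  0.04  ]
[[280.132  143.274 ]
 [355.8385 143.3879]
 [292.4254 201.8974]
 [341.7665 261.7568]
 [282.2787 229.0227]
 [353.2575 229.1165]]
[[280.1701 147.8861]
 [355.6144 147.9989]
 [292.4203 206.8962]
 [341.577  266.297 ]
 [282.3113 233.6067]
 [353.0288 233.6995]]
```

The base's near edge (0.4365+0.070), the red label and the pads all put the carrier at (0.506, -0.1316) with yaw 1.3°. The keeper had been lying about 7 mm off centre along x. Next I descend and pinch.

Call:
play_rows([
  [[0.3, -0.1, -3.0, 0, -0.25, 0, -1], [0.4, -0.1, -4.0, 0, 0, 0, -1], [0, 0, -4.0, 0, 0, 0, -1], [0, 0, -3.0, 0, 0, 0, -1], [0, 0, -2.0, 0, 0, 0, -1], [0, 0, -1.0, 0, 0, 0, -1], [0, 0, 0, 0, 0, 0, -1], [0, 0, 0, 0, 0, 0, -1]],
], squeeze=50)

```text
time: 12.65
eef_pos: [0.5075, -0.1329, 0.0598]
eef_rot: [0.001, -0.011, 1.0, -0.001]
force: [0.2, -0.1, -0.2]
grip_width: 0.0852
finger_force: 0.0
```

```bash
python3 - <<'E'
from h import *
err((.506,-.1316,.058),181.3)
E
```

```text
t 12.65 pos [ 0.5075 -0.1329  0.0598] shift cm [-0.1514  0.1268 -0.183 ] turn deg [0.1084 0.1229 0.0511] F [ 0.1887 -0.0558 -0.197 ] q [-0.3765  0.4095 -0.382   0.7766 -0.001  -0.3983] 0.08524559502351477
```

Call:
play_rows([
  [[-0.1, 0.1, -0.2, 0, 0, 0, -0.2], [0, 0, 0, 0, 0, 0, 1], [0, 0, 0, 0, 0, 0, 1], [0, 0, 0, 0, 0, 0, 1], [0, 0, 0, 0, 0, 0, 1], [0, 0, 0, 0, 0, 0, 1], [0, 0, 0, 0, 0, 0, 1], [0, 0, 0, 0, 0, 0, 1]],
], squeeze=50)

```text
time: 13.65
eef_pos: [0.5066, -0.132, 0.0589]
eef_rot: [0.002, -0.011, 1.0, -0.001]
force: [-4.3, 1.7, 12.6]
grip_width: 0.0398
finger_force: 50.4
```

The width reads 39.8 mm where the fully-in catches should give 44 mm. I'll test whether that is compliance by lowering the squeeze.

Call:
play_rows([
  [[0, 0, 0, 0, 0, 0, 1], [0, 0, 0, 0, 0, 0, 1], [0, 0, 0, 0, 0, 0, 1], [0, 0, 0, 0, 0, 0, 1]],
], squeeze=28)

```text
time: 14.15
eef_pos: [0.5066, -0.132, 0.0589]
eef_rot: [0.002, -0.011, 1.0, -0.001]
force: [-3.8, 0.9, 12.8]
grip_width: 0.0403
finger_force: 50.4
```

```bash
python3 - <<'E'
from h import *
im=r.get_image("wrist"); sc=r.get_image("scene")
o=np.zeros((480,800,3),np.uint8); o[:,:400]=im[:,120:520]; o[:400,400:]=cv2.resize(sc[165:255,320:410],(400,400),interpolation=cv2.INTER_CUBIC)
cv2.imwrite("pics/w6.png",o[:,:,::-1]); err((.506,-.1316,.058),181.3)
E
```

```text
t 14.25 pos [ 0.5066 -0.132   0.0589] shift cm [-0.0593  0.0394 -0.0901] turn deg [0.0914 0.1744 0.0787] F [-3.4956  1.2348 13.7866] q [-0.3759  0.4081 -0.3871  0.7722 -0.0004 -0.3972] 0.04066225944507656
```

View pics/w6.png

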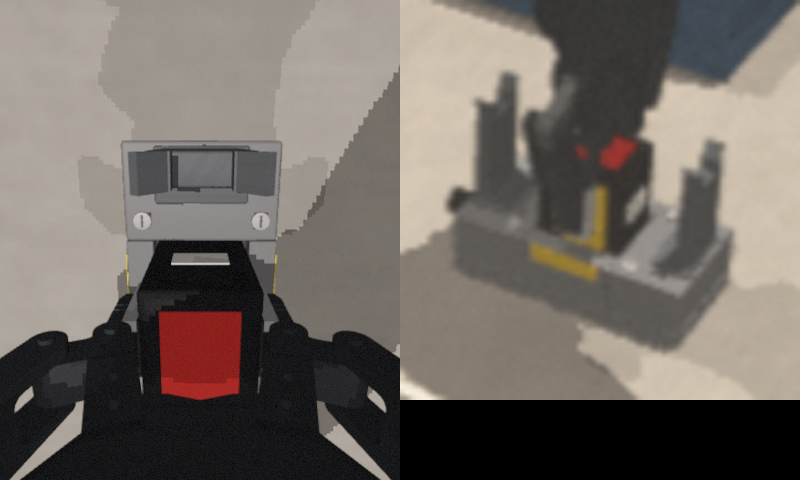

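The finger covers the pad with the catch pressed in, and the carrier is still seated. Now I pull it up, slowly at first.

Call:
play_rows([
  [[0, 0, 0.2, 0, 0, 0, 1], [0, 0, 0.4, 0, 0, 0, 1], [0, 0, 0.6, 0, 0, 0, 1], [0, 0, 0.8, 0, 0, 0, 1], [0, 0, 0, 0, 0, 0, 1]],
], squeeze=50)

```text
time: 14.88
eef_pos: [0.5063, -0.1322, 0.0776]
eef_rot: [0.001, -0.011, 1.0, -0.001]
force: [0.2, 0.1, -2.9]
grip_width: 0.0399
finger_force: 50.7
```

Only the carrier's weight shows on the wrist, so it is free of the base. I continue upward.

Call:
play_rows([
  [[0, 0, 1.0, 0, 0, 0, 1], [0, 0, 1.5, 0, 0, 0, 1], [0, 0, 2.0, 0, 0, 0, 1], [0, 0, 2.0, 0, 0, 0, 1], [0, 0, 1.5, 0, 0, 0, 1], [0, 0, 1.0, 0, 0, 0, 1], [0, 0, 0.5, 0, 0, 0, 1], [0, 0, 0, 0, 0, 0, 1], [0, 0, 0, 0, 0, 0, 1], [0, 0, 0, 0, 0, 0, 1], [0, 0, 0, 0, 0, 0, 1]],
])

```text
time: 16.25
eef_pos: [0.5055, -0.1318, 0.1715]
eef_rot: [-0.0, -0.011, 1.0, -0.001]
force: [-0.2, -0.0, -2.2]
grip_width: 0.0395
finger_force: 50.9
```

```bash
python3 - <<'E'
from h import *
err((.506,-.1316,.172),181.3)
sc=r.get_image("scene").astype(int); print(r.read_state()["finger_force"])
# numeric check: yellow pad and red-label pixels in scene -> still in hand; red fin at rest
b,g,rr=sc[...,2],sc[...,1],sc[...,0]
for n,k in(("yellow",(rr>110)&(g>90)&(b<70)),("red",(rr>110)&(g<80)&(b<80))):
    N,_,st,c=cv2.connectedComponentsWithStats(k.astype(np.uint8)); 
    for i in range(1,N):
        if st[i,4]>12 and 230<c[i,0]<450 and 80<c[i,1]<340: print(n,st[i],c[i])
print("pred carrier label, pads, base catch slot, keeper fin", proj("scene",[(.506,-.132,.203),(.506,-.11,.178),(.506,-.098,.03),(.471,.147,.09)]))
E
```

```text
t 16.25 pos [ 0.5055 -0.1318  0.1715] shift cm [0.0543 0.0207 0.0515] turn deg [ 0.0602 -0.0095  0.0831] F [-0.248  -0.0326 -2.2441] q [-0.376   0.3053 -0.2168  1.0484 -0.001  -0.3972] 0.03954829942573444
50.893887877464294
yellow [358 168  11  21  85] [364.2235 180.8353]
yellow [350 220  14   8  44] [356.3409 223.7955]
red [256 149  23  19 341] [267.1789 158.7243]
red [368 156   8   7  35] [370.9429 159.1143]
red [304 264  19  24 285] [313.6211 274.6982]
pred carrier label, pads, base catch slot, keeper fin [[366.9926 157.7456]
 [361.9057 171.558 ]
 [357.0482 224.6937]
 [315.3755 271.9228]]
```

```bash
python3 -c "
from station import r
print(r.job_done())"
```

```text
the job is handed in; nothing more can be done
None
```

The job is handed in, verdict not shown: at my last look (16 s) the keeper bar lay released, fin up, in both forks of the small blue rest, and the carrier was held by its squeezed catches about 8 cm above the block.

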